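# Balance two hammer cassettes on the arrested beam scale

### The job

The two cassettes on the beam scale look alike, but one is lighter by the brass-footed tare weight: push the arrest lever fully over to free the beam, see which tray rises, and bring the lever fully back so that the beam is arrested level again. Only then stand the tare weight in the middle of the free front part of the lighter tray, free the beam once more until it has clearly rested about level for a second or two, and finish with it arrested. Keep the hand off the beam and trays, put the weight on only while the beam is arrested, and leave everything else on the bench where it is.

Things in the scene. Friction and masses are not known exactly. Their poses are not given: they have to be found in the camera images.
- balance: Fixed beam scale. Base 120 (x) by 220 (y) by 36 mm, forked iron column. A dial board 150 mm wide overhangs the lever (front face at x = -46 mm, 157 to 237 mm above the bench) and blocks the gripper's body from straight above the lever's handle: tilt 30 to 45 degrees, fingers away from the robot and down. Origin: centre of the underside; +x away from the robot, y along the beam, z up.
- beam (a joint): Steel beam, a brass tray fixed to each end, turning about the scale's x axis 176 mm above the bench. 0 = level; positive: left (+y) tray high; stops at +-0.14 rad. Free, it sinks to a stop under unequal loads and settles about level in a second under equal ones. Two look-alike beech cassettes (68 by 86 by 40 mm) stand in the rear parts of the trays.
- arrest (a joint): The arrest lever below the dial board, turning about the scale's x axis. 0 = leaning 0.6 rad to the left (+y): beam arrested (held level from below). 1.2 rad = leaning 0.6 rad to the right (-y): beam free. End stops at both ends; stiff, about 4 N at the handle, and stays where it is left.
- arrest_knob (a point): Middle of the lever's turned wooden handle: a round bar 20 mm in diameter and 40 mm long along the scale's x axis, pointing towards the robot, 75 mm from the lever's turning axis, about 117 to 130 mm above the bench. It sticks out from x = -38 mm to -82 mm in the scale's frame; the thin iron lever arm (10 mm) is behind it at x = -34 mm.
- arrest_pivot (a point): Point on the lever's turning axis, 55 mm above the bench, in the same upright plane as the middle of the handle (x = -62 mm in the scale's frame).
- tray_left (a point): Middle of the free front part of the left (+y) tray, on its floor (171 mm above the bench when level); axes as the scale's when level. Trays are 146 mm (x) by 112 mm (y), walls 4 mm, rim 12 mm above the floor; the free part in front of the cassette is about 63 mm (x) by 104 mm (y), centred here.
- tray_right (a point): The same point on the right (-y) tray.
- weight: The tare weight: a flat round brass foot 40 mm in diameter and 14 mm high with an upright turned dark-wood handle, 68 mm high overall; the handle is 24 mm thick at its widest, 50 mm above the bottom. About 165 g. Origin: centre of its underside, z up along the handle. It stands on the bench in front of the scale; it, the tin and the jig may swap places.
- tin: Bystander: round closed copper tin, 80 mm in diameter, 50 mm high. Origin: centre of its underside.
- jig: Bystander: brass hammer boring jig, an L-shaped block 70 by 50 by 46 mm. Origin: centre of its underside.
- key_lever: Bystander: beech key lever with a white top at one end, 200 by 22 by 24 mm, lying along its x. Origin: centre of its underside.
- awl: Bystander: bone-handled voicing awl, 160 mm long, 26 mm thick, lying along its x, point to +x. Origin: on the bench under the front end of its handle, 70 mm from the point.

How it is judged (in metres and radians):
On the way, in this order (a step that is already met when the one before it is completed fails the run):
1. the lever is thrown over and the beam sinks to one side (value of joint arrest above 1.05 rad and (value of joint beam above 0.1 rad or value of joint beam below -0.1 rad)), for 0.3 s.
2. the beam is arrested level again, the weight not yet in a tray (value of joint arrest below 0.12 rad and value of joint beam between -0.035 and 0.035 rad and not ((x of weight in the frame of tray_left between -0.03 and 0.03 m and y of weight in the frame of tray_left between -0.04 and 0.04 m and z of weight in the frame of tray_left between -0.01 and 0.01 m) or (x of weight in the frame of tray_right between -0.03 and 0.03 m and y of weight in the frame of tray_right between -0.04 and 0.04 m and z of weight in the frame of tray_right between -0.01 and 0.01 m))), for 0.3 s.
3. the weight stands let go in a tray of the arrested beam (value of joint arrest below 0.12 rad and value of joint beam between -0.035 and 0.035 rad and ((x of weight in the frame of tray_left between -0.03 and 0.03 m and y of weight in the frame of tray_left between -0.04 and 0.04 m and z of weight in the frame of tray_left between -0.01 and 0.01 m) or (x of weight in the frame of tray_right between -0.03 and 0.03 m and y of weight in the frame of tray_right between -0.04 and 0.04 m and z of weight in the frame of tray_right between -0.01 and 0.01 m)) and angle between weight's own z axis and vertical below 0.15 rad and contact force between the fingers and weight below 0.1 N), for 0.2 s.
4. the beam is free again and rests about level (value of joint arrest above 1.05 rad and ((x of weight in the frame of tray_left between -0.03 and 0.03 m and y of weight in the frame of tray_left between -0.04 and 0.04 m and z of weight in the frame of tray_left between -0.01 and 0.01 m) or (x of weight in the frame of tray_right between -0.03 and 0.03 m and y of weight in the frame of tray_right between -0.04 and 0.04 m and z of weight in the frame of tray_right between -0.01 and 0.01 m)) and value of joint beam between -0.08 and 0.08 rad and velocity of joint beam between -0.08 and 0.08 rad/s), for 0.8 s.
At the end, for the whole second after the job is handed in: After having rested free about level with the weight on, the beam is arrested: lever within 0.12 rad of its arrested stop, beam within 0.035 rad of level. The tare weight stands upright, at rest and let go in the lighter tray, within 30 mm (x) and 40 mm (y) of the middle of its free part (value of joint arrest below 0.12 rad and value of joint beam between -0.035 and 0.035 rad and ((x of weight in the frame of tray_left between -0.03 and 0.03 m and y of weight in the frame of tray_left between -0.04 and 0.04 m and z of weight in the frame of tray_left between -0.01 and 0.01 m) or (x of weight in the frame of tray_right between -0.03 and 0.03 m and y of weight in the frame of tray_right between -0.04 and 0.04 m and z of weight in the frame of tray_right between -0.01 and 0.01 m)) and angle between weight's own z axis and vertical below 0.15 rad and linear speed of weight below 0.02 m/s); the robot touches nothing.
It fails at once if the robot touches the beam or a tray (over 2 N) (contact force between any of the fingers, the arm and beam above 2 N).
It fails at once if the weight is set down on or lifted off a tray while the beam is not arrested (value of joint arrest above 0.3 rad and contact force between weight and beam above 0.3 N and contact force between the fingers and weight above 0.5 N).
It fails at once if the tin, jig, key lever or awl is shoved more than 30 mm (distance of any of tin, jig, key_lever, awl from where it was at the start of the episode above 0.03 m).
It also fails if it takes over 72 s, if anything falls off the work surface, if the arm or the gripper's body presses on something with over 40 N, if the wrist force passes 120 N, or if a joint passes its speed limit or range.

### The arm

A 6-joint arm with a two-finger parallel gripper is mounted at the origin on the work surface. World frame = base frame: x ahead of the robot, y to its left, z up, the work surface at z = 0. Lengths are in mm, angles in degrees, forces in N, time in s.
With the tool pointing down it reaches from about 325 to 750 mm from the base axis. Payload 7.6 kg.
Tool frame: the origin (TCP) lies on the centre line of the jaws, within the pads' length; the fingertips stand 22 mm ahead of it and the grasp point (between the pads) lies 3 mm ahead of it (ctrl.tips_ahead is the distance from the TCP to the fingertips, in mm); z points along the fingers, y is the line along which they close (so a half turn about z gives the same grasp; the last joint's range is limited). The gripper opens to 85 mm and grips with 20 to 120 N. Pads are 22 mm wide; open, the fingers measure 114 mm over their backs; the gripper's body (76 mm by 85 mm) begins 54 mm behind the grasp point. The pads swing forward as they close: fully open they stand 13 mm farther back than shut.
Start: joints at [-73.413, 2.991, 80.254, -0, 96.75, -4.028], TCP at [184.871, -491.396, 217.423] pointing down, gripper open.
Joint ranges: [-166.34, 166.34], [-52.06, 124.39], [6.96, 135.62], [-60.46, 240.46], [14.63, 156.25], [-167.68, 167.68]. Speed limits (degrees/s): [147.25, 147.25, 172.46, 180, 180, 180].

### API

Orientations are given as [roll, pitch, yaw] about the fixed x, y, z axes, in that order (R = Rz(yaw) Ry(pitch) Rx(roll)).
In Python, from plant import ctrl, eyes gives the robot as it stands. The module is installed in compiled form; this text tells all that it offers.
- The arm moves only by the tool send_rows, never from a script. Its argument "motion" is one flat list of numbers, 6 for each row, row after row: the shift along the tool's x, y, z in m, then the turn, a rotation vector about the tool's x, y, z in degrees. A call has 1 to 10 rows; each row shifts and turns the commanded pose from where the row before left it, along the tool's axes as they then stand; what a row does not reach is not made up. A row lasts 1/8 s, in which the tool goes at most 62.5 mm and 10.7 degrees, less where a joint would pass 70% of its speed; a pose out of reach is approached as far as the arm can. A call is refused whole if a number of a shift passes 0.0625 or a number of a turn 10.7, either way. A call with a gripper value outside its range is refused whole. "fingers" is the closure, from 0 (fully open) to 1 (shut), set as the call begins (left out, the last holds). The fingers move at their own pace and stop on an object; "squeeze" is the grip in N (left out, the last holds). Time passes only in rows, so rows that do not move let the fingers close. It gives the time, the measured TCP pose, the force, the opening and the grip force at its end, in the units of the state.
- ctrl.state(): the state, without advancing time (a new reading comes with each control period).
- eyes.grab_frame(name): name is "scene" or "top" or "wrist"; returns (picture, depth): 480x640x3 uint8, red, green, blue; 480x640 float32, mm along the optical axis (not along the pixel's ray), 0 where there is no reading.
- eyes.camera_params(name): a dict with "intrinsics" (3x3 intrinsics, pixels), "dist_coeffs" ([k1, k2, p1, p2, k3] as OpenCV has them; the pictures are not rectified), "eye" and "rotation" of the camera in the world; the wrist camera has in their place "hand_eye" (4x4, takes a point from camera to tool coordinates, whose origin is the TCP and whose axes are the flange's). Camera axes: x right, y down, z forward; pixel columns grow to the right and rows downward; lengths in mm; the calibration is good to about 2 mm. A picture is of the moment at which its call begins: read the wrist's pose just before it. camera_params takes no time and is no camera call.
- ctrl.job_done(): hands the job in; it is judged then, once.
The state is a dict: "time": time; "joint_pos": joint angles; "qvel": joint speeds; "tau": joint torques, N m; "position": TCP position; "eef_rot": TCP orientation; "ft_force": force on the tool from outside, world axes, zero at the start; "wrist_torque": the same for the moment, N m; "opening": finger opening in mm; "grip_force": force on a finger pad.
Only numpy, scipy, OpenCV 4.12 (cv2) and the standard library are available. Lean on these libraries where they do the work, as an engineer would, in place of code of your own. Each camera call takes 0.05 s, during which the arm holds its last target. There are 200 camera calls.

## Working session

There is one attempt and no reset: what is moved stays moved. The work goes in short steps, Python scripts to look and compute and a tool call to move; the robot and the scene stay as the last step left them, time stands still between calls to the robot, and variables do not carry over. Pictures are saved under pics/ and viewed, at most 10 in all, crops included, and the job is handed in when it is done.

Besides the shell and the picture viewer there is one more tool, called after "Request:" as name(argument=value, ...), one argument or row to a line, values as JSON. send_rows: Moves the arm, as the interface text tells. Its arguments: {"type":"object","properties":{"motion":{"type":"array","items":{"type":"number"}},"fingers":{"type":"number"},"squeeze":{"type":"number"}},"required":["motion"]}

```bash
mkdir -p pics; cat > h.py <<'E'
import numpy as np, cv2
from plant import ctrl, eyes
from scipy.spatial.transform import Rotation as R
def cam(name):
    p=eyes.camera_params(name); K=np.array(p["intrinsics"],float); d=np.array(p["dist_coeffs"],float)
    if name=="wrist":
        s=ctrl.state(); H=np.array(p["hand_eye"],float)
        T=np.eye(4); T[:3,:3]=R.from_euler('xyz',s["eef_rot"],degrees=True).as_matrix(); T[:3,3]=s["position"]
        M=T@H; return K,d,M[:3,3],M[:3,:3]
    return K,d,np.array(p["eye"],float),np.array(p["rotation"],float)
def grab(name,f):
    c=cam(name); im,dp=eyes.grab_frame(name); cv2.imwrite(f"pics/{f}.png",im[:,:,::-1]); np.savez(f"pics/{f}.npz",im=im,dp=dp,K=c[0],d=c[1],e=c[2],R=c[3]); return im,dp,c
def pts(f):
    z=np.load(f"pics/{f}.npz"); dp=z["dp"]; v,u=np.mgrid[0:480,0:640]
    q=cv2.undistortPoints(np.stack([u,v],-1).reshape(-1,1,2).astype(float),z["K"],z["d"]).reshape(480,640,2)
    P=np.dstack([q*dp[...,None],dp]); W=P@z["R"].T+z["e"]; W[dp==0]=np.nan; return z["im"],W
E
python3 - <<'E'
from h import *
for n in ("scene","top"):
    im,dp,c=grab(n,n+"0"); print(n,c[2].round(1),c[3].round(3).tolist(),(dp>0).mean())
print(ctrl.state())
E
```

```text
scene [1077.  -891.7 1034.9] [-132.029, -0.939, 32.567] 0.99609375
top [ 380.1  -11.3 1146.9] [-171.029, -0.034, -91.118] 0.9959049479166666
{'time': 0.1, 'joint_pos': array([-7.34141425e+01,  3.02233697e+00,  8.03056311e+01,  5.76906682e-04,
        9.67511773e+01, -4.02809132e+00]), 'qvel': array([-0.02548635, -0.08981775, -0.19849804, -0.03909607, -0.00926977,
       -0.03110016]), 'tau': array([ 8.11998125e-04, -3.82582784e+01, -3.60986245e+01, -1.13544713e-04,
        4.75117573e-03, -1.91987397e-05]), 'position': array([ 184.77689397, -491.10198377,  216.68214387]), 'eef_rot': array([-1.79921090e+02, -6.13119106e-03,  2.06140120e+01]), 'ft_force': array([-0.26345784,  0.50298707,  0.13047795]), 'wrist_torque': array([-0.0374717 ,  0.01782491, -0.00733126]), 'grip_force': 0.0, 'opening': 85.16530597083477}
```

```bash
sed -i 's|return K,d,np.array(p\["eye"\],float),np.array(p\["rotation"\],float)|return K,d,np.array(p["eye"],float),R.from_euler("xyz",p["rotation"],degrees=True).as_matrix()|; s|@z\["R"\].T|@(z["R"] if z["R"].ndim==2 else R.from_euler("xyz",z["R"],degrees=True).as_matrix()).T|' h.py
python3 - <<'E'
from h import *
im,W=pts("top0"); print(W[240,320],W[10,10])
im,W=pts("scene0"); print(W[240,320])
E
```

```text
[546.04183133 -19.99868339  32.33449606] [1327.9778838   934.90826448 -200.91983983]
[471.13955754  95.90862158  -4.0570669 ]
```

View pics/top0.png

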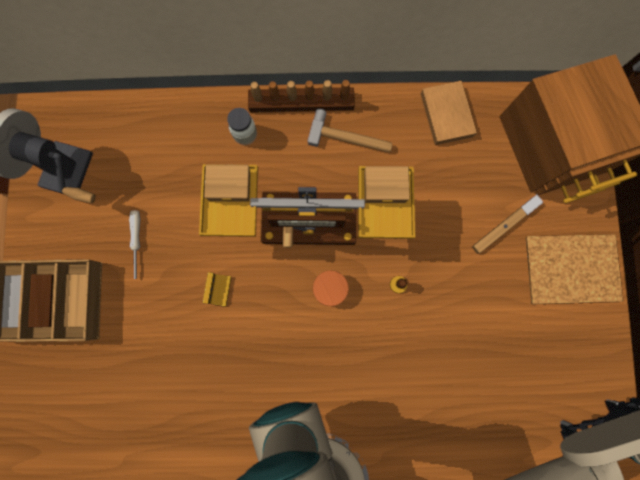

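View pics/scene0.png

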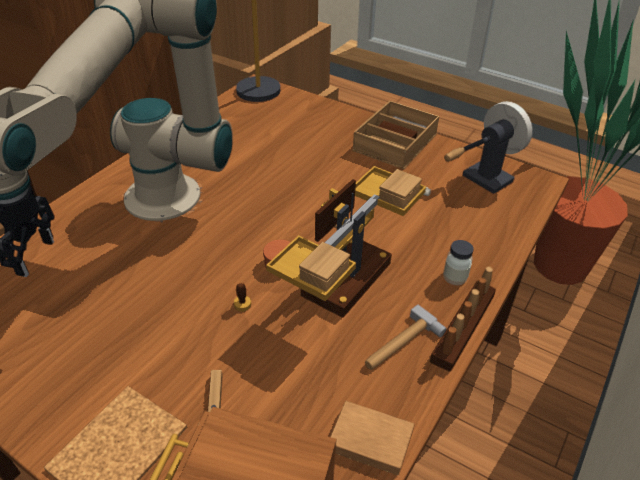

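The top view shows the scale at (308,215), trays at (229,201) and (387,202), lever knob at (287,237), weight at (400,284), tin at (331,289) and jig at (217,290). The scene view agrees.

```bash
python3 - <<'E'
from h import *
im,W=pts("top0")
for n,(u,v) in dict(bolt1=(270,200),boltBL=(268,237),boltBR=(350,236),knob=(287,237),knobtip=(287,243),weight=(400,284),tin=(331,289),jig=(217,290),LTfloor=(229,215),RTfloor=(387,215),beamL=(262,203),beamR=(355,204),castL=(227,180),castR=(387,182)).items():
    print(n,np.nanmedian(W[v-1:v+2,u-1:u+2].reshape(-1,3),0).round(1))
# trays: points by height in regions
def reg(u0,u1,v0,v1,z0,z1):
    w=W[v0:v1,u0:u1].reshape(-1,3); w=w[(w[:,2]>z0)&(w[:,2]<z1)]; return w
for a in ((195,262,155,245),(350,420,155,245)):
    w=reg(*a,163,190); print('tray',np.percentile(w[:,:2],[1,99],0).round(1).tolist(),np.median(w,0).round(1))
    r=cv2.minAreaRect(w[:,:2].astype(np.float32)); print(r)
w=reg(255,362,185,250,28,45); print('base',cv2.minAreaRect(w[:,:2].astype(np.float32)))
w=reg(260,360,205,240,225,245); print('board',cv2.minAreaRect(w[:,:2].astype(np.float32)),w[:,2].max())
w=reg(275,300,225,250,100,145); print('knob',cv2.minAreaRect(w[:,:2].astype(np.float32)),np.percentile(w[:,2],[5,50,95]),len(w))
w=reg(385,415,265,300,8,20); print('wfoot',cv2.minAreaRect(w[:,:2].astype(np.float32)))
w=reg(385,415,265,300,40,80); print('whand',w.mean(0),len(w),w[:,2].max())
w=reg(305,355,265,315,40,60); print('tin',cv2.minAreaRect(w[:,:2].astype(np.float32)))
E
```

```text
bolt1 [606.4  80.  185.6]
boltBL [554.3  98.8  40.2]
boltBR [552.8 -88.7  38.4]
knob [539.6  50.1 125.9]
knobtip [527.2  50.3 126.1]
weight [ 439.4 -194.2   66.3]
tin [432.4 -42.2  47.1]
jig [436.8 220.2  11.8]
LTfloor [580.1 165.3 169.5]
RTfloor [ 574.4 -156.1  169.6]
beamL [601.   96.1 184. ]
beamR [594.9 -90.6 185.7]
castL [643.  162.4 210.9]
castR [ 632.9 -153.1  209.6]
tray [[537.8, 102.5], [680.1, 221.1]] [583.4 161.4 172.1]
((611.5619506835938, 159.826171875), (124.25458526611328, 148.15176391601562), 88.34324645996094)
tray [[528.0, -209.5], [670.9, -84.7]] [ 574.4 -148.9  171. ]
((601.3360595703125, -145.36805725097656), (129.60585021972656, 146.6432647705078), 88.26199340820312)
base ((601.358642578125, 7.2156829833984375), (219.3306121826172, 121.37367248535156), 88.0799789428711)
board ((559.1351928710938, 7.568367004394531), (148.98426818847656, 11.284369468688965), 88.99310302734375) 241.8999635431603
knob ((543.0052490234375, 48.459373474121094), (22.52256965637207, 44.95458984375), 87.36896514892578) [118.89786234 124.94037621 128.73824508] 187
wfoot ((442.59954833984375, -198.48573303222656), (37.66716003417969, 37.24516296386719), 88.37811279296875)
whand [ 442.00435615 -196.79212837   62.71052941] 92 72.74814635798361
tin ((436.3110046386719, -40.10771942138672), (76.2636489868164, 78.27240753173828), 88.54900360107422)
```

```bash
cat >> h.py <<'E'
C=np.array([602,6.]); YAW=-1.9
def s2w(x,y,z):
    a=np.radians(YAW); c,s=np.cos(a),np.sin(a); return np.array([C[0]+c*x-s*y,C[1]+s*x+c*y,z])
def go(p,rpy=None):
    """delta in the present tool frame"""
    s=ctrl.state(); Rt=R.from_euler('xyz',s["eef_rot"],degrees=True)
    d=Rt.inv().apply(np.array(p)-s["position"]); print('shift mm',d.round(1),'rows',np.ceil(np.abs(d).max()/55))
    if rpy is not None:
        r=(Rt.inv()*R.from_euler('xyz',rpy,degrees=True)).as_rotvec(degrees=True); print('turn',r.round(2))
# lever approach orientation and TCP for a lever angle (tilt 40): grasp point 3 ahead of tcp
TILT=[180,-40,YAW]; ZT=R.from_euler('xyz',TILT,degrees=True).apply([0,0,1])
def lev(th,back=0): return s2w(-66,75*np.sin(.6-th),55+75*np.cos(.6-th))-ZT*(3+back)
E
python3 - <<'E'
from h import *
go([430,52,260],TILT); print(ZT, lev(0),lev(.6),lev(1.2))
E
```

```text
shift mm [ 420.7 -422.1  -42.7] rows 8.0
turn [-7.93 39.48 21.56]
[ 0.64243422 -0.02131174 -0.76604444] [535.51304475  50.57708013 119.19830445] [534.1089831    8.25217699 132.29813333] [532.70492146 -34.07272616 119.19830445]
```

Request:
send_rows(
  motion=[0.042, -0.042, -0.0043, 0, 0, 0, 0.042, -0.042, -0.0043, 0, 0, 0, 0.042, -0.042, -0.0043, 0, 0, 0, 0.042, -0.042, -0.0043, 0, 0, 0, 0.042, -0.042, -0.0043, 0, 0, 0, 0.042, -0.042, -0.0043, 0, 0, 0, 0.042, -0.042, -0.0043, 0, 0, 0, 0.042, -0.042, -0.0043, 0, 0, 0, 0.042, -0.042, -0.0043, 0, 0, 0, 0.042, -0.042, -0.0043, 0, 0, 0],
  fingers=0.65,
)

```text
time: 1.35
position: [430.4, 51.6, 260.3]
eef_rot: [180.0, 0.0, 20.6]
ft_force: [1.5, -0.4, 1.0]
opening: 30.0
grip_force: 0.0
```

Request:
send_rows(
  motion=[0, 0, 0, -1.6, 7.9, 4.3, 0, 0, 0, -1.6, 7.9, 4.3, 0, 0, 0, -1.6, 7.9, 4.3, 0, 0, 0, -1.6, 7.9, 4.3, 0, 0, 0, -1.6, 7.9, 4.3, 0, 0, 0, 0, 0, 0],
)

```text
time: 2.1
position: [428.8, 50.0, 258.8]
eef_rot: [179.8, -40.0, -1.6]
ft_force: [0.1, -0.8, 1.0]
opening: 29.9
grip_force: 0.0
```

```bash
python3 - <<'E'
from h import *
s=ctrl.state(); print(s["time"],s["position"],s["eef_rot"],s["opening"],s["joint_pos"])
go(lev(0,60),TILT); go(lev(0),TILT)
im,dp,c=grab("wrist","w1")
E
```

```text
2.1 [428.83830304  49.99312403 258.76053206] [179.76692035 -39.96659592  -1.62500838] 29.854264342137355 [  4.65186741 -47.95019299 121.17148591  -4.6256721   67.06841139
  96.62571781]
shift mm [ -8.   -4.3 115.4] rows 3.0
turn [0.06 0.03 0.21]
shift mm [ -7.9  -4.3 175.4] rows 4.0
turn [0.06 0.03 0.21]
```

View pics/w1.png

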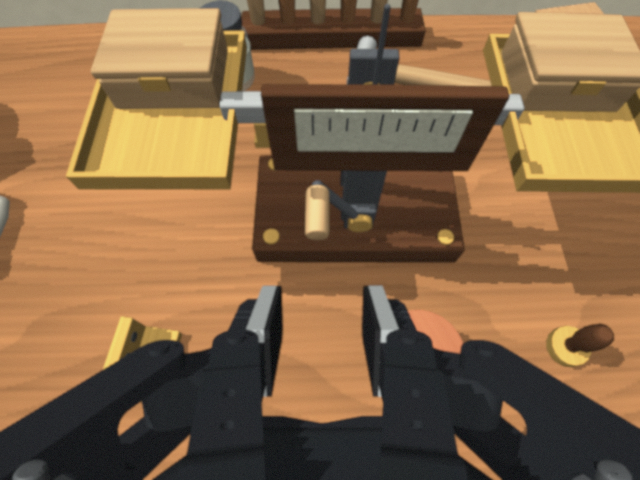

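The wrist view shows the handle at (317,210), between the jaws' line (~320), with the dial board above it and the lever leaning left.

```bash
python3 - <<'E'
from h import *
im,W=pts("w1")
w=W[180:245,300:335].reshape(-1,3); w=w[(w[:,2]>100)&(w[:,2]<140)]
print('knob',w.min(0),w.max(0),w.mean(0),cv2.minAreaRect(w[:,:2].astype(np.float32))); print('tip face',W[232,318],'board',W[160,380],W[120,380], 'weight', W[345,570],'base front corners',W[258,258],W[258,460])
for a in ((66,240,100,190),(480,640,100,195)):
    w=W[a[2]:a[3],a[0]:a[1]].reshape(-1,3); w=w[(w[:,2]>165)&(w[:,2]<190)]; print(cv2.minAreaRect(w[:,:2].astype(np.float32)))
E
```

```text
knob [522.27875621  35.13870397 100.01174184] [573.84434395  61.42938401 128.23170511] [543.75315116  50.77107522 122.649296  ] ((548.22265625, 50.938446044921875), (24.36607551574707, 52.751708984375), 80.3218002319336)
tip face [522.80041787  50.79983648 123.5353171 ] board [557.00828175   4.07450355 171.42656555] [555.80415434  10.04542887 216.33589254] weight [ 442.93322431 -191.47849185   20.81714126] base front corners [547.11556134 114.89697762  12.79963203] [ 5.45516978e+02 -1.06621069e+02 -2.51717500e-01]
((577.15087890625, 168.23208618164062), (117.63642120361328, 81.45843505859375), 84.14619445800781)
((570.0263061523438, -135.2967529296875), (142.5320587158203, 84.19176483154297), 89.67508697509766)
```

Request:
send_rows(
  motion=[-0.008, -0.0043, 0.04, 0, 0, 0.2, 0, 0, 0.04, 0, 0, 0, 0, 0, 0.035, 0, 0, 0, 0, 0, 0.03, 0, 0, 0, 0, 0, 0.02, 0, 0, 0, 0, 0, 0.01, 0, 0, 0, 0, 0, 0, 0, 0, 0],
)

```text
time: 3.02
position: [537.0, 49.8, 120.8]
eef_rot: [179.9, -39.9, -2.0]
ft_force: [0.2, 0.7, 0.2]
opening: 29.8
grip_force: 0.0
```

```bash
python3 - <<'E'
from h import *
s=ctrl.state(); print(s["position"],s["eef_rot"])
for t in (0,.4,.8,1.2): go(lev(t),TILT)
E
```

```text
[537.02134662  49.80824558 120.84028747] [179.92903378 -39.93360922  -1.97393   ]
shift mm [-2.2 -0.7  0.3] rows 1.0
turn [ 0.12  0.07 -0.06]
shift mm [ 5.2 26.7 -8.6] rows 1.0
turn [ 0.12  0.07 -0.06]
shift mm [ 5.3 56.5 -8.5] rows 2.0
turn [ 0.12  0.07 -0.06]
shift mm [-2.1 84.   0.4] rows 2.0
turn [ 0.12  0.07 -0.06]
```

Request:
send_rows(
  motion=[0.002, 0.012, -0.002, 0, 0, 0, 0.002, 0.012, -0.003, 0, 0, 0, 0.002, 0.012, -0.003, 0, 0, 0, 0.001, 0.012, -0.002, 0, 0, 0, 0, 0.012, 0, 0, 0, 0, -0.002, 0.01, 0.003, 0, 0, 0, -0.002, 0.009, 0.003, 0, 0, 0, -0.003, 0.008, 0.003, 0, 0, 0, -0.001, 0.003, 0.001, 0, 0, 0, 0, 0, 0, 0, 0, 0],
)

```text
time: 4.28
position: [532.7, -40.0, 120.8]
eef_rot: [180.0, -40.1, -2.0]
ft_force: [0.8, -0.4, -0.1]
opening: 29.9
grip_force: 0.0
```

```bash
python3 - <<'E'
from h import *
s=ctrl.state(); print(s["position"],s["ft_force"])
go(lev(1.2),TILT)
im,dp,c=grab("wrist","w2"); 
im,W=pts("w2")
for a in ((40,240),(470,640)):
    w=W[:,a[0]:a[1]].reshape(-1,3); w=w[(w[:,2]>130)&(w[:,2]<240)&(w[:,0]<605)]; print(len(w),np.median(w,0) if len(w) else 0)
grab("top","t2"); im,W=pts("top2" if 0 else "t2")
for n,(u,v) in dict(L=(229,215),R=(387,215)).items(): print(n,W[v,u])
E
```

```text
[532.72654412 -39.97319354 120.82741364] [ 0.76407536 -0.3623956  -0.10086012]
shift mm [-1.2 -5.9  1.1] rows 1.0
turn [ 0.1  -0.06 -0.08]
63684 [555.31847341   3.61308177 198.79340446]
55078 [ 554.40196503 -109.31755326  177.27618211]
L [580.37324231 165.07071978 170.91549208]
R [ 574.55617632 -156.43633091  168.66778957]
```

View pics/w2.png

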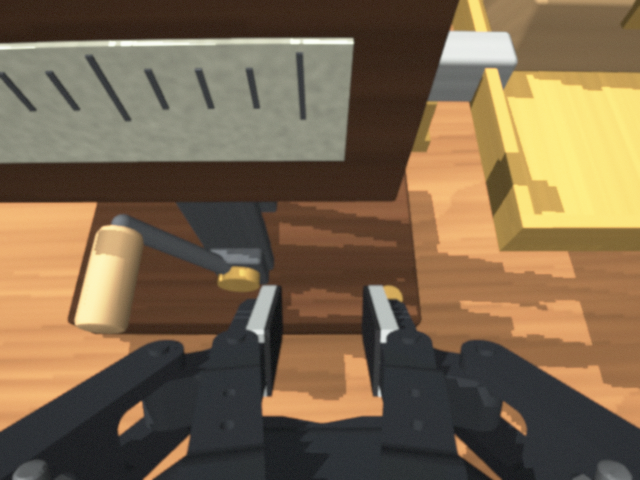

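The lever did not move: the handle is still at (110,290), left, and the fingers (tips at (265,290), (378,290)) went past it. I'll check where the fingers and knob are.

```bash
python3 - <<'E'
from h import *
im,W=pts("w2"); z=np.load("pics/w2.npz")
for n,(u,v) in dict(knobtip=(103,320),knobmid=(112,280),knobback=(118,238),fl=(268,290),fr=(380,290),fl2=(270,330),fl3=(230,360),trayR=(510,240),bolt=(395,293)).items(): print(n,W[v,u].round(1),z["dp"][v,u])
print(eyes.camera_params("wrist")["hand_eye"])
im,W=pts("t2")
for n,(u,v) in dict(knob=(287,237)).items(): print(n,W[v,u].round(1))
E
python3 -c "
import cv2
a=cv2.imread('pics/t2.png');cv2.imwrite('pics/t2c.png',cv2.resize(a[150:330,190:430],None,fx=3,fy=3))"
```

```text
knobtip [524.6  46.8 125.5] 158.26788
knobmid [540.9  46.  125.7] 164.91647
knobback [560.3  47.4 124.4] 174.27415
fl [528.4 -19.9 144.9] 143.33725
fr [527.  -59.  144.6] 143.63023
fl2 [509.9 -23.2 165. ] 117.28695
fl3 [499.4 -15.6 181.4] 97.930534
trayR [531.6 -94.  173.8] 119.65347
bolt [558.  -85.   38.4] 253.38214
[[-7.40865751e-04 -9.65301408e-01 -2.61137213e-01  6.65678363e+01]
 [ 9.99999526e-01 -8.80038632e-04  4.16015508e-04 -1.14105424e+00]
 [-6.31391191e-04 -2.61136781e-01  9.65301602e-01 -1.55276632e+02]
 [ 0.00000000e+00  0.00000000e+00  0.00000000e+00  1.00000000e+00]]
knob [539.5  50.  128.1]
```

View pics/t2c.png

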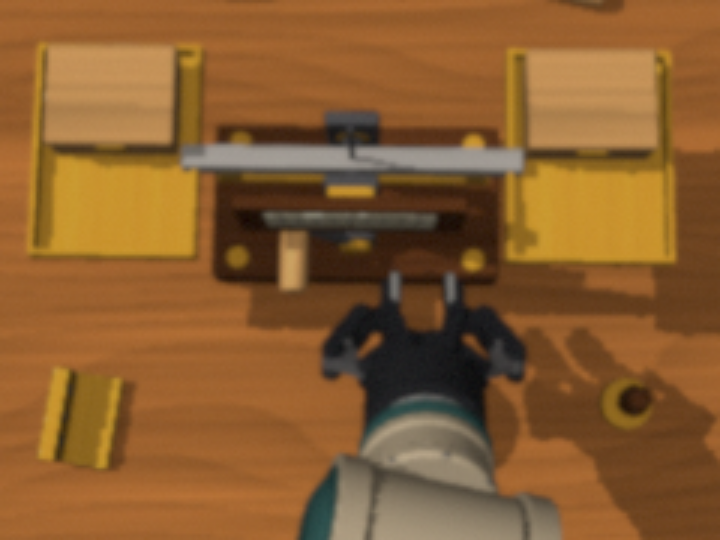

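The top crop shows the finger tips at (395,275)/(450,275), short of the scale's base and higher than I assumed; the handle is still at (292,260), on the left.

```bash
python3 - <<'E'
from h import *
print(ctrl.tips_ahead)
im,W=pts("t2")
s=ctrl.state(); Rt=R.from_euler('xyz',s["eef_rot"],degrees=True)
w=W[235:262,312:350].reshape(-1,3); w=w[(w[:,2]>60)&(w[:,0]<552)]; t=Rt.inv().apply(w-s["position"]); i=np.argsort(-t[:,2]); print(t[i[:12]].round(1))
im,W=pts("w2"); w=W[270:330,240:400].reshape(-1,3); w=w[(w[:,2]>60)]; t=Rt.inv().apply(w-s["position"]); t=t[np.abs(t[:,0])<25]; i=np.argsort(-t[:,2]); print(t[i[:400:40]].round(1))
E
```

```text
22.0
[[  8.9 -18.4 -15.7]
 [  7.5  14.9 -16.5]
 [  9.4 -16.3 -16.5]
 [  5.1  15.  -16.5]
 [  3.3  15.1 -17.5]
 [ 10.1 -20.5 -17.7]
 [  1.1  15.1 -18. ]
 [  9.   16.9 -18.8]
 [  9.  -16.3 -19.8]
 [  0.   15.1 -20.1]
 [  9.3 -18.4 -20.3]
 [  9.9 -20.4 -21.4]]
[[-13.2 -38.8  68.4]
 [-11.7 -42.   64.2]
 [-13.6 -40.8  63. ]
 [-10.9 -44.4  61.9]
 [-14.7 -42.2  61. ]
 [ -7.9  14.  -13.4]
 [  4.5 -15.9 -15.2]
 [  2.2 -15.9 -16.4]
 [ -3.5 -15.6 -17.1]
 [ -4.7 -15.6 -17.9]]
```

Both cameras put the fingertips ~16 mm behind the reported TCP instead of 22 mm ahead, so the real tips are ~38 mm short of the text. I'll go by the measured geometry: return left and advance about 36 mm more.

Request:
send_rows(
  motion=[0, -0.01, -0.035, 0, 0, 0, 0, -0.03, 0, 0, 0, 0, 0, -0.03, 0, 0, 0, 0, 0, -0.02, 0, 0, 0, 0, 0, 0, 0, 0, 0, 0],
)

```text
time: 5.0
position: [513.3, 52.3, 147.6]
eef_rot: [180.0, -40.1, -1.8]
ft_force: [0.2, 0.1, 0.3]
opening: 29.7
grip_force: 0.0
```

```bash
sed -i 's/ZT\*(3+back)/ZT*(back-34)/' h.py; python3 - <<'E'
from h import *
go(lev(0),TILT); go(lev(.6)); go(lev(1.2))
E
```

```text
shift mm [-1.3  1.  73. ] rows 2.0
turn [-0.01 -0.06  0.06]
shift mm [ 7.1 43.4 63. ] rows 2.0
shift mm [-1.4 85.7 73. ] rows 2.0
```

Request:
send_rows(
  motion=[-0.001, 0.0005, 0.02, 0, 0, 0, 0, 0, 0.02, 0, 0, 0, 0, 0, 0.012, 0, 0, 0, 0, 0, 0, 0, 0, 0],
)

```text
time: 5.5
position: [545.8, 48.4, 106.0]
eef_rot: [179.9, -39.9, -2.0]
ft_force: [0.4, 0.2, 0.8]
opening: 30.1
grip_force: 0.0
```

```bash
python3 - <<'E'
from h import *
grab("wrist","w3"); grab("top","t3")
s=ctrl.state(); Rt=R.from_euler('xyz',s["eef_rot"],degrees=True)
for f,sl in (("w3",np.s_[150:330,270:372]),("t3",np.s_[225:252,272:305])):
    im,W=pts(f); w=W[sl].reshape(-1,3); w=w[(w[:,2]>100)&(w[:,2]<150)]; t=Rt.inv().apply(w-s["position"]); print(f,np.percentile(t,[2,50,98],0).round(1).tolist())
E
```

```text
w3 [[-2.8, -16.6, -37.2], [10.7, -2.2, -14.3], [27.8, 14.5, 17.7]]
t3 [[-9.1, -26.3, -45.2], [7.9, -1.2, -22.3], [22.6, 28.5, 2.7]]
```

View pics/w3.png

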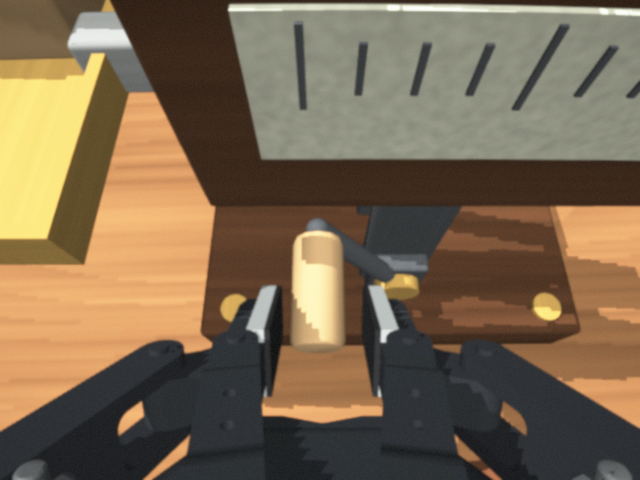

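The handle (318,290) is centred between the jaws (270, 372). Advance 20 mm more, then throw the lever.

Request:
send_rows(
  motion=[0, 0, 0.01, 0, 0, 0, 0, 0, 0.01, 0, 0, 0, 0, 0, 0, 0, 0, 0],
)

```text
time: 5.98
position: [558.7, 48.7, 90.5]
eef_rot: [179.9, -39.9, -2.0]
ft_force: [-0.0, -0.3, 0.6]
opening: 29.9
grip_force: 0.0
```

Request:
send_rows(
  motion=[0.001, 0.007, -0.002, 0, 0, 0, 0.003, 0.012, -0.003, 0, 0, 0, 0.002, 0.012, -0.003, 0, 0, 0, 0.002, 0.012, -0.002, 0, 0, 0, 0, 0.012, 0, 0, 0, 0, -0.002, 0.012, 0.002, 0, 0, 0, -0.002, 0.012, 0.003, 0, 0, 0, -0.003, 0.008, 0.003, 0, 0, 0, -0.001, 0.003, 0.002, 0, 0, 0, 0, 0, 0, 0, 0, 0],
)

```text
time: 7.22
position: [556.4, -39.7, 93.4]
eef_rot: [-179.8, -40.2, -2.0]
ft_force: [-4.3, 11.5, 7.6]
opening: 29.9
grip_force: 5.9
```

```bash
python3 - <<'E'
from h import *
s=ctrl.state(); print(s["position"],s["ft_force"])
go(lev(1.2),TILT)
grab("wrist","w4"); grab("top","t4")
s=ctrl.state(); Rt=R.from_euler('xyz',s["eef_rot"],degrees=True)
im,W=pts("w4"); w=W[235:340,283:362].reshape(-1,3); w=w[(w[:,2]>100)&(w[:,2]<150)]; print(np.percentile(w,[2,50,98],0).round(1).tolist())
im,W=pts("t4")
for n,(u,v) in dict(L=(229,215),R=(387,215)).items(): print(n,W[v,u])
E
```

```text
[556.36451085 -39.73662767  93.40044614] [-4.26394933 11.52009706  7.55900848]
shift mm [-1.7 -4.9  1.9] rows 1.0
turn [-0.08 -0.19 -0.1 ]
[[533.5, -42.3, 116.1], [548.6, -33.8, 124.8], [569.7, -25.5, 126.9]]
L [576.21222894 161.40769788 191.1908449 ]
R [ 578.10782695 -159.08744166  150.80300998]
```

The lever is over and the left tray rose to 191 mm (right fell to 151), so the left one is lighter. Now back.

Request:
send_rows(
  motion=[0, 0, 0, 0, 0, 0, 0, 0, 0, 0, 0, 0, 0.001, -0.01, -0.001, 0, 0, 0, 0.003, -0.012, -0.002, 0, 0, 0, 0.003, -0.014, -0.003, 0, 0, 0, 0.002, -0.014, -0.002, 0, 0, 0, 0, -0.014, 0, 0, 0, 0, -0.002, -0.013, 0.002, 0, 0, 0, -0.003, -0.012, 0.003, 0, 0, 0, -0.003, -0.007, 0.003, 0, 0, 0],
)

```text
time: 8.57
position: [560.6, 54.5, 93.6]
eef_rot: [179.9, -40.2, -2.0]
ft_force: [0.6, -3.8, 3.2]
opening: 29.5
grip_force: 2.0
```

Request:
send_rows(
  motion=[0, -0.002, 0, 0, 0, 0, 0, 0, 0, 0, 0, 0, 0, 0, 0, 0, 0, 0],
)

```text
time: 8.95
position: [560.3, 55.4, 92.7]
eef_rot: [179.8, -40.1, -2.0]
ft_force: [2.1, -8.5, 1.8]
opening: 30.2
grip_force: 4.1
```

```bash
python3 - <<'E'
from h import *
s=ctrl.state(); print(s["position"],s["ft_force"])
go(lev(0),TILT)
grab("wrist","w5"); grab("top","t5")
im,W=pts("w5"); w=W[235:340,283:362].reshape(-1,3); w=w[(w[:,2]>100)&(w[:,2]<150)]; print(np.percentile(w,[2,50,98],0).round(1).tolist())
im,W=pts("t5")
for n,(u,v) in dict(L=(229,215),R=(387,215)).items(): print(n,W[v,u])
E
```

```text
[560.26314525  55.40513968  92.70070021] [ 2.11553693 -8.47316041  1.82377102]
shift mm [-1.8  5.6  0.9] rows 1.0
turn [ 0.21 -0.1  -0.06]
[[536.9, 43.7, 116.0], [551.8, 52.4, 124.8], [572.3, 61.4, 127.0]]
L [580.20581259 164.9233281  171.73132622]
R [ 573.83016795 -155.89440583  172.31960693]
```

Request:
send_rows(
  motion=[0, 0.006, 0, 0, 0, 0, 0, 0, -0.02, 0, 0, 0, 0, 0, -0.04, 0, 0, 0, 0, 0, -0.05, 0, 0, 0, 0, 0, -0.05, 0, 0, 0, 0, 0, -0.03, 0, 0, 0, 0, 0, 0, 0, -10, 0, 0, 0, 0, 0, -10, 0, 0, 0, 0, 0, -10, 0, 0, 0, 0, 0, -10, 0],
  fingers=0.45,
)

```text
time: 10.3
position: [437.5, 55.3, 238.2]
eef_rot: [-179.9, 0.2, -2.0]
ft_force: [-0.8, -1.2, 0.1]
opening: 46.7
grip_force: 0.0
```

```bash
python3 - <<'E'
from h import *
go([442.5,-197.5,130],[180,0,YAW])
E
```

```text
shift mm [ 14.1 252.6 107.8] rows 5.0
turn [-0.06  0.25 -0.05]
```

Request:
send_rows(
  motion=[0.002, 0.05, 0, 0, 0, 0, 0.003, 0.05, 0, 0, 0, 0, 0.003, 0.05, 0, 0, 0, 0, 0.003, 0.05, 0.02, 0, 0, 0, 0.003, 0.05, 0.03, 0, 0, 0, 0, 0.0025, 0.03, 0, 0, 0, 0, 0, 0.028, 0, 0, 0, 0, 0, 0, 0, 0, 0],
)

```text
time: 11.3
position: [441.2, -197.0, 127.3]
eef_rot: [-179.8, 0.2, -2.0]
ft_force: [0.0, -0.3, 0.8]
opening: 46.8
grip_force: 0.0
```

```bash
python3 - <<'E'
from h import *
grab("wrist","w6"); s=ctrl.state(); print(s["position"],s["opening"]); Rt=R.from_euler('xyz',s["eef_rot"],degrees=True)
im,W=pts("w6"); t=Rt.inv().apply((W-s["position"]).reshape(-1,3)).reshape(W.shape)
m=(np.abs(t[...,0])<40)&(np.abs(t[...,1])<60)
f=t[m&(W[...,2]>110)&(W[...,2]<190)&(np.abs(t[...,0])<15)]; i=np.argsort(-f[:,2]); print('tips',f[i[:100:12]].round(1))
h=t[m&(W[...,2]>45)&(W[...,2]<80)]; print('handle',len(h),np.percentile(h,[2,50,98],0).round(1)) 
h=t[m&(W[...,2]>9)&(W[...,2]<20)]; print('foot',len(h),cv2.minEnclosingCircle(h[:,:2].astype(np.float32)),np.percentile(h,[2,50,98],0).round(1))
E
```

```text
[ 442.2616501  -197.40535043  129.41667776] 47.09105143028252
tips [[  6.8  22.1 -12.5]
 [  8.3 -24.9 -14.2]
 [ -5.1 -25.1 -14.7]
 [ -2.5  21.8 -14.9]
 [ -3.2 -24.9 -15.2]
 [ -3.5 -24.9 -15.4]
 [  4.3 -24.9 -15.7]
 [ 10.7 -27.4 -16. ]
 [  8.4 -25.  -16.2]]
handle 1365 [[ -5.2 -10.1  61.1]
 [  6.3  -0.   64.5]
 [ 14.    9.9  80.4]]
foot 1470 ((3.2770254611968994, 0.13431811332702637), 19.88568878173828) [[ -7.2 -18.1 114.5]
 [ 10.7  -0.4 116.1]
 [ 21.6  18.3 118.4]]
```

View pics/w6.png

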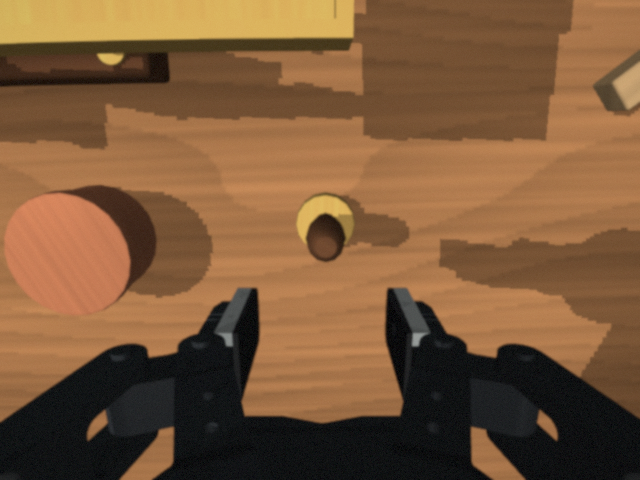

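The weight is centred between the jaws: handle at (326,240), foot at (325,222). I'll shift x by +3 mm, descend 115 mm and grip.

Request:
send_rows(
  motion=[0.003, -0.001, 0.03, 0, 0, 0, 0, 0, 0.03, 0, 0, 0, 0, 0, 0.025, 0, 0, 0, 0, 0, 0.02, 0, 0, 0, 0, 0, 0.01, 0, 0, 0, 0, 0, 0, 0, 0, 0],
)

```text
time: 12.1
position: [446.2, -197.0, 15.5]
eef_rot: [180.0, -0.1, -2.0]
ft_force: [-0.3, -0.5, -0.3]
opening: 47.0
grip_force: 0.0
```

Request:
send_rows(
  motion=[0, 0, 0, 0, 0, 0, 0, 0, 0, 0, 0, 0, 0, 0, 0, 0, 0, 0, 0, 0, 0, 0, 0, 0],
  fingers=1,
  squeeze=30,
)

```text
time: 12.6
position: [446.7, -197.7, 16.2]
eef_rot: [179.9, -0.2, -2.0]
ft_force: [-0.9, -1.7, 5.7]
opening: 22.0
grip_force: 29.5
```

Request:
send_rows(
  motion=[0, 0, -0.02, 0, 0, 0, 0, 0, -0.05, 0, 0, 0, 0, 0, -0.055, 0, 0, 0, 0, 0, -0.055, 0, 0, 0, 0, 0, -0.05, 0, 0, 0, 0, 0, 0, 0, 0, 0],
)

```text
time: 13.35
position: [446.9, -197.3, 249.2]
eef_rot: [179.8, -0.5, -2.0]
ft_force: [0.0, -0.4, -1.7]
opening: 22.2
grip_force: 29.7
```

```bash
python3 - <<'E'
from h import *
grab("wrist","w7"); s=ctrl.state(); Rt=R.from_euler('xyz',s["eef_rot"],degrees=True); print(s["position"],s["opening"],s["grip_force"])
im,W=pts("w7"); t=Rt.inv().apply((W-s["position"]).reshape(-1,3)).reshape(W.shape)
m=(np.abs(t[...,0])<35)&(np.abs(t[...,1])<24)&(t[...,2]>-10)&(t[...,2]<40); h=t[m]; print('weight',len(h),np.percentile(h,[1,50,99],0).round(1))
im,W=pts("t5"); 
w=W[150:245,195:258].reshape(-1,3); Cx=C
a=np.radians(YAW); ex=np.array([np.cos(a),np.sin(a)]); ey=np.array([-ex[1],ex[0]])
lx=(w[:,:2]-C)@ex; ly=(w[:,:2]-C)@ey
f=(w[:,2]>164)&(w[:,2]<176)&(np.abs(ly-157)<35); print('floor lx',np.percentile(lx[f],[1,99]))
f=(w[:,2]>200)&(w[:,2]<220); print('cass lx',np.percentile(lx[f],[1,99]),'ly',np.percentile(ly[f],[1,99]))
f=(w[:,2]>164)&(w[:,2]<188)&(lx<-5); print('ly',np.percentile(ly[f],[.5,1,99,99.5]),'lx',np.percentile(lx[f],[.5,1]))
E
```

```text
[ 446.07527056 -196.91111351  246.04236023] 22.536530072782615 29.692851416766644
weight 3548 [[ -4.2 -17.2  -7.6]
 [  9.9  -0.4  -0.6]
 [ 19.   17.2  10.4]]
floor lx [-68.65922596   2.40300077]
cass lx [ 0.87903767 67.93148789] ly [116.29687121 201.1223573 ]
ly [104.21800939 104.51876097 214.41864702 214.926598  ] lx [-69.26649247 -69.06890799]
```

```bash
python3 - <<'E'
from h import *
p=s2w(-32,159.5,250); print(p); go([450,p[1],250]); go(p,[180,0,YAW])
E
```

```text
[575.30584404 166.47327515 250.        ]
shift mm [  -8.8 -363.3   -4.5] rows 7.0
shift mm [ 116.4 -367.7   -4.1] rows 7.0
turn [ 0.08 -0.19 -0.11]
```

Request:
send_rows(
  motion=[0, -0.03, 0, 0, 0, 0, 0, -0.05, 0, 0, 0, 0, 0, -0.055, 0, 0, 0, 0, 0, -0.055, 0, 0, 0, 0, 0, -0.055, 0, 0, 0, 0, 0, -0.053, 0, 0, 0, 0, 0, -0.045, 0, 0, 0, 0, 0, -0.025, -0.004, 0, 0, 0, 0, 0, 0, 0, 0, 0],
)

```text
time: 14.52
position: [457.7, 172.1, 246.3]
eef_rot: [179.9, 0.2, -1.9]
ft_force: [0.4, 0.0, -1.5]
opening: 22.0
grip_force: 29.8
```

Request:
send_rows(
  motion=[0.02, 0, 0, 0, 0, 0, 0.03, 0, 0, 0, 0, 0, 0.03, 0, 0, 0, 0, 0, 0.024, 0, 0, 0, 0, 0, 0.0124, 0, 0, 0, 0, 0, 0, 0, 0, 0, 0, 0, 0, 0, 0, 0, 0, 0],
)

```text
time: 15.4
position: [574.4, 166.3, 248.0]
eef_rot: [179.9, 0.0, -2.0]
ft_force: [-0.6, -0.2, -0.8]
opening: 22.5
grip_force: 29.9
```

```bash
python3 - <<'E'
from h import *
grab("wrist","w8"); s=ctrl.state(); Rt=R.from_euler('xyz',s["eef_rot"],degrees=True); print(s["position"],s["opening"],s["grip_force"])
go(s2w(-32,159.5,188),[180,0,YAW])
im,W=pts("w8"); t=Rt.inv().apply((W-s["position"]).reshape(-1,3)).reshape(W.shape)
m=(np.abs(t[...,0])<35)&(np.abs(t[...,1])<24)&(t[...,2]>-10)&(t[...,2]<40); print('w',np.percentile(t[m],[1,50,99],0).round(1))
E
```

```text
[574.40775862 166.45474801 248.42281446] 22.153714268405047 29.88082956522703
shift mm [ 0.9 -0.1 60.4] rows 2.0
turn [ 0.04 -0.01 -0.13]
w [[ -5.1 -17.5  -4.7]
 [  9.   -0.5   3.1]
 [ 18.   17.   14.2]]
```

View pics/w8.png

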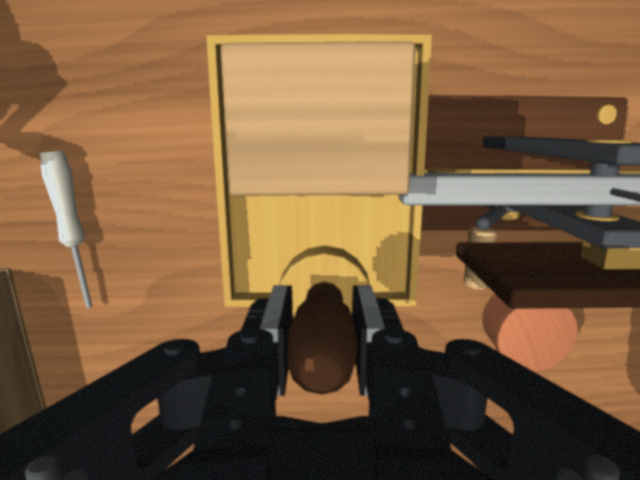

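The weight's foot (325,270) is over the free front part of the left tray, clear of the cassette (bottom edge row 192). Descend.

Request:
send_rows(
  motion=[0, 0, 0.015, 0, 0, 0, 0, 0, 0.02, 0, 0, 0, 0, 0, 0.012, 0, 0, 0, 0, 0, 0.006, 0, 0, 0, 0, 0, 0, 0, 0, 0, 0, 0, 0, 0, 0, 0],
)

```text
time: 16.2
position: [575.3, 166.9, 196.6]
eef_rot: [180.0, -0.1, -2.0]
ft_force: [0.4, 0.5, -0.8]
opening: 21.9
grip_force: 29.9
```

```bash
python3 - <<'E'
from h import *
grab("wrist","w9"); s=ctrl.state(); Rt=R.from_euler('xyz',s["eef_rot"],degrees=True); print(s["position"],s["ft_force"])
im,W=pts("w9")
t=Rt.inv().apply((W-s["position"]).reshape(-1,3)).reshape(W.shape)
m=(np.abs(t[...,0])<35)&(np.abs(t[...,1])<24)&(t[...,2]>-10)&(t[...,2]<14); w=W[m]; print('foot top z',np.percentile(w,[1,10,50,90,99],0).round(1))
m=(np.abs(t[...,0]-20)<60)&(np.abs(t[...,1])<45)&(W[...,2]<177)&(W[...,2]>160); print('floor',np.percentile(W[m],[5,50,95],0).round(1))
E
```

```text
[575.31291853 166.87852816 196.65158619] [ 0.03923211  0.84413501 -1.6707929 ]
foot top z [[570.5 149.9 183.5]
 [577.  155.6 189.9]
 [584.5 167.1 194. ]
 [592.4 179.4 196.3]
 [609.3 184.2 204.8]]
floor [[556.5 124.4 169.5]
 [586.4 162.7 170.5]
 [600.1 209.2 171.5]]
```

Request:
send_rows(
  motion=[0, 0, 0.004, 0, 0, 0, 0, 0, 0.002, 0, 0, 0, 0, 0, 0.001, 0, 0, 0, 0, 0, 0, 0, 0, 0],
)

```text
time: 16.75
position: [575.0, 166.8, 188.7]
eef_rot: [180.0, -0.0, -2.0]
ft_force: [-0.4, 0.3, -2.1]
opening: 22.3
grip_force: 29.9
```

Request:
send_rows(
  motion=[0, 0, 0.001, 0, 0, 0, 0, 0, 0, 0, 0, 0],
)

```text
time: 17.0
position: [575.0, 166.8, 187.7]
eef_rot: [180.0, -0.0, -2.0]
ft_force: [-0.4, 0.3, -1.9]
opening: 22.4
grip_force: 29.9
```

Request:
send_rows(
  motion=[0, 0, 0.001, 0, 0, 0, 0, 0, 0, 0, 0, 0],
)

```text
time: 17.25
position: [575.2, 166.8, 187.2]
eef_rot: [180.0, -0.1, -2.0]
ft_force: [-0.6, -1.2, 0.7]
opening: 21.7
grip_force: 29.9
```

Contact with the tray floor; release and rise.

Request:
send_rows(
  motion=[0, 0, 0, 0, 0, 0, 0, 0, 0, 0, 0, 0, 0, 0, 0, 0, 0, 0, 0, 0, 0, 0, 0, 0],
  fingers=0.45,
)

```text
time: 17.75
position: [575.0, 166.8, 186.8]
eef_rot: [180.0, -0.1, -2.0]
ft_force: [1.5, -1.0, 0.1]
opening: 46.9
grip_force: 0.0
```

Request:
send_rows(
  motion=[0, 0, -0.01, 0, 0, 0, 0, 0, -0.02, 0, 0, 0, 0, 0, -0.03, 0, 0, 0, 0, 0, -0.03, 0, 0, 0, -0.02, 0, -0.02, 0, 0, 0, -0.04, 0, 0, 0, 0, 0, -0.04, 0, 0, 0, 0, 0, -0.04, 0, 0, 0, 0, 0, 0, 0, 0, 0, 0, 0],
)

```text
time: 18.88
position: [433.6, 172.0, 298.4]
eef_rot: [-180.0, -0.2, -1.9]
ft_force: [0.8, 0.4, 0.6]
opening: 47.3
grip_force: 0.0
```

```bash
python3 - <<'E'
from h import *
grab("top","t10"); im,W=pts("t10"); a=np.radians(YAW); ex=np.array([np.cos(a),np.sin(a)]); ey=np.array([-ex[1],ex[0]])
w=W[190:250,195:262].reshape(-1,3)
for lo,hi in ((180,190),(225,250)):
    f=w[(w[:,2]>lo)&(w[:,2]<hi)]; f=f[(np.abs((f[:,:2]-C)@ey-159)<45)&((f[:,:2]-C)@ex<-5)&((f[:,:2]-C)@ex>-60)]; print(len(f),((f[:,:2]-C)@ex).mean(),((f[:,:2]-C)@ey).mean(),f[:,2].max() if len(f) else 0)
s=ctrl.state(); print(s["time"],s["position"]); go([430,52,258],TILT); print(lev(0,73))
E
```

```text
187 -40.309755761833934 152.6382607565583 189.08102185724147
110 -37.68752313300255 155.41829595266026 241.1537726551693
18.925 [434.65722512 171.92383208 298.06907344]
shift mm [ -0.7 120.   40. ] rows 3.0
turn [ 1.00e-02  3.98e+01 -8.00e-02]
[512.385413   51.3443027 146.7759044]
```

Weight stands in the tray (top at ~240 mm, within ~7 mm of the middle). Back to the lever.

Request:
send_rows(
  motion=[0, 0.04, 0.01, 0, 0, 0, 0, 0.04, 0.015, 0, 0, 0, 0, 0.04, 0.015, 0, 0, 0, 0, 0, 0, 0, 9.95, 0, 0, 0, 0, 0, 9.95, 0, 0, 0, 0, 0, 9.95, 0, 0, 0, 0, 0, 9.95, 0, 0, 0, 0, 0, 0, 0],
  fingers=0.65,
)

```text
time: 19.92
position: [429.7, 51.7, 255.5]
eef_rot: [179.9, -39.8, -2.0]
ft_force: [-0.7, -0.3, 1.0]
opening: 30.0
grip_force: 0.0
```

```bash
python3 - <<'E'
from h import *
print(ctrl.state()["position"]); go(lev(0),TILT)
E
```

```text
[429.66020716  51.69775496 255.45285966]
shift mm [ -5.7  -2.8 209.4] rows 4.0
turn [ 0.11  0.22 -0.06]
```

Request:
send_rows(
  motion=[-0.004, -0.002, 0.03, 0, 0, 0, 0, 0, 0.045, 0, 0, 0, 0, 0, 0.045, 0, 0, 0, 0, 0, 0.035, 0, 0, 0, 0, 0, 0.025, 0, 0, 0, 0, 0, 0.018, 0, 0, 0, 0, 0, 0.009, 0, 0, 0, 0, 0, 0, 0, 0, 0],
)

```text
time: 20.92
position: [561.2, 48.9, 94.9]
eef_rot: [180.0, -39.7, -2.0]
ft_force: [0.2, -0.3, -0.2]
opening: 30.0
grip_force: 0.0
```

Request:
send_rows(
  motion=[0.001, 0.007, -0.002, 0, 0, 0, 0.003, 0.012, -0.003, 0, 0, 0, 0.002, 0.012, -0.003, 0, 0, 0, 0.002, 0.012, -0.002, 0, 0, 0, 0, 0.012, 0, 0, 0, 0, -0.002, 0.012, 0.002, 0, 0, 0, -0.002, 0.012, 0.003, 0, 0, 0, -0.003, 0.008, 0.003, 0, 0, 0, -0.001, 0.004, 0.002, 0, 0, 0, 0, 0, 0, 0, 0, 0],
)

```text
time: 22.18
position: [557.8, -39.9, 96.9]
eef_rot: [-179.8, -40.0, -2.1]
ft_force: [-5.0, 13.7, 8.7]
opening: 29.8
grip_force: 7.1
```

Request:
send_rows(
  motion=[0, 0, 0, 0, 0, 0, 0, 0, 0, 0, 0, 0, 0, 0, 0, 0, 0, 0, 0, 0, 0, 0, 0, 0, 0, 0, 0, 0, 0, 0, 0, 0, 0, 0, 0, 0, 0, 0, 0, 0, 0, 0, 0, 0, 0, 0, 0, 0, 0, 0, 0, 0, 0, 0, 0, 0, 0, 0, 0, 0],
)

```text
time: 23.42
position: [557.8, -39.8, 96.9]
eef_rot: [-179.8, -40.0, -2.0]
ft_force: [-4.7, 13.1, 8.7]
opening: 29.9
grip_force: 6.6
```

```bash
python3 - <<'E'
from h import *
s=ctrl.state(); print(s["position"],s["ft_force"])
for k in range(2):
    grab("top",f"t11{k}"); im,W=pts(f"t11{k}")
    for n,(u,v) in dict(L=(215,200),L2=(215,228),R=(387,215)).items(): print(n,np.nanmedian(W[v-1:v+2,u-1:u+2].reshape(-1,3),0).round(1))
grab("wrist","w11")
im,W=pts("w11"); w=W[235:340,283:362].reshape(-1,3); w=w[(w[:,2]>100)&(w[:,2]<150)]; print(np.percentile(w,[2,50,98],0).round(1).tolist())
E
```

```text
[557.78631988 -39.80971779  96.91186629] [-4.6817543  13.07168691  8.71894981]
L [609.7 191.9 180.3]
L2 [554.  193.1 172.8]
R [ 574.7 -156.3  168.7]
L [609.8 192.1 178.5]
L2 [553.8 193.2 172.9]
R [ 574.6 -156.7  168.6]
[[535.7, -42.3, 115.4], [549.8, -33.7, 124.8], [569.9, -25.3, 127.0]]
```

The beam rests level when free. Waiting another second, then arrest it.

Request:
send_rows(
  motion=[0, 0, 0, 0, 0, 0, 0, 0, 0, 0, 0, 0, 0, 0, 0, 0, 0, 0, 0, 0, 0, 0, 0, 0, 0, 0, 0, 0, 0, 0, 0, 0, 0, 0, 0, 0, 0, 0, 0, 0, 0, 0, 0, 0, 0, 0, 0, 0],
)

```text
time: 24.58
position: [557.7, -39.8, 96.9]
eef_rot: [-179.8, -40.0, -2.0]
ft_force: [-4.6, 13.4, 9.6]
opening: 29.7
grip_force: 6.6
```

Request:
send_rows(
  motion=[0.001, -0.01, -0.001, 0, 0, 0, 0.003, -0.012, -0.002, 0, 0, 0, 0.003, -0.014, -0.003, 0, 0, 0, 0.002, -0.014, -0.002, 0, 0, 0, 0, -0.014, 0, 0, 0, 0, -0.002, -0.013, 0.002, 0, 0, 0, -0.003, -0.012, 0.003, 0, 0, 0, -0.003, -0.007, 0.003, 0, 0, 0, 0, -0.003, 0, 0, 0, 0, 0, 0, 0, 0, 0, 0],
)

```text
time: 25.82
position: [561.5, 55.5, 95.7]
eef_rot: [179.8, -39.8, -1.9]
ft_force: [3.6, -10.5, 0.2]
opening: 29.9
grip_force: 5.3
```

Request:
send_rows(
  motion=[0, 0, 0, 0, 0, 0, 0, 0.006, 0, 0, 0, 0, 0, 0, -0.02, 0, 0, 0, 0, 0, -0.04, 0, 0, 0, 0, 0, -0.05, 0, 0, 0, 0, 0, -0.05, 0, 0, 0, 0, 0, -0.03, 0, 0, 0, 0, 0, 0, 0, 0, 0, 0, 0, 0, 0, 0, 0],
)

```text
time: 26.95
position: [439.5, 55.5, 240.2]
eef_rot: [180.0, -39.7, -2.0]
ft_force: [-0.0, 0.2, -0.4]
opening: 29.8
grip_force: 0.0
```

```bash
python3 - <<'E'
from h import *
grab("wrist","w12"); im,W=pts("w12"); grab("top","t12")
w=W[150:260,280:350].reshape(-1,3); w=w[(w[:,2]>110)&(w[:,2]<135)]; print(np.percentile(w,[2,50,98],0).round(1).tolist())
im,W=pts("t12")
for n,(u,v) in dict(L2=(215,228),R=(387,215),knob=(287,237)).items(): print(n,np.nanmedian(W[v-1:v+2,u-1:u+2].reshape(-1,3),0).round(1))
w=W[190:250,195:262].reshape(-1,3); print('top of weight',w[(w[:,2]>230)&(w[:,0]<600)].mean(0),ctrl.state()["time"])
E
```

```text
[[522.6, 42.6, 112.4], [541.6, 52.0, 124.3], [571.7, 61.6, 127.0]]
L2 [554.1 193.3 170.2]
R [ 574.3 -156.4  169.8]
knob [539.8  50.1 126.5]
top of weight [570.11801939 163.0629222  236.73709515] 27.05
```

View pics/w12.png

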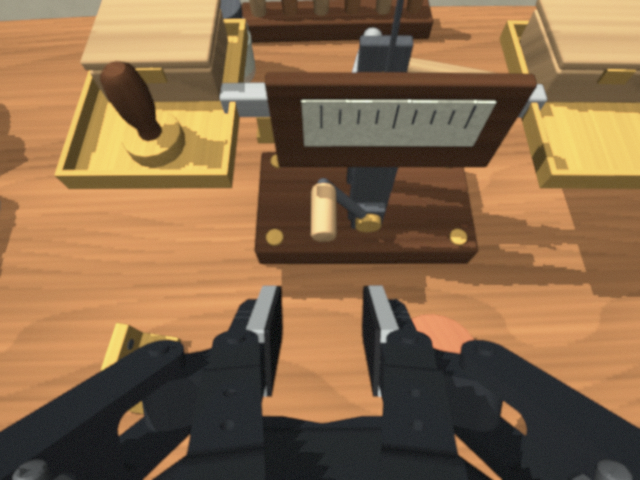

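The weight stands in the left tray (150,140), the lever is back on the left (323,210), the trays are level and the gripper is clear. Handing in.

```bash
python3 -c "
from plant import ctrl; print(ctrl.job_done())"
```

```text
the job is handed in; nothing more can be done
None
```

The job is handed in (no verdict shown): the left tray rose, so the tare weight now stands in its free front part; the freed beam rested level for over 2 s and is arrested again, with the gripper clear, at about 27 s of the 72 s.

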